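# Press a glued knob in the bench lever press

## Robot

A 7-joint arm with a two-finger parallel gripper is mounted at the origin on the work surface. World frame = base frame: x ahead of the robot, y to its left, z up, the work surface at z = 0. Lengths are in m, angles in rad, forces in N, time in s.
With the tool pointing down it reaches from about 0.425 to 0.975 m from the base axis. Payload 16.7 kg.
Tool frame: the origin (TCP) lies midway between the tips of the shut fingers; the grasp point (between the pads) lies 19 mm behind it; z points along the fingers, y is the direction in which the jaws open and shut (so a half turn about z gives the same grasp; the last joint's range is limited). The gripper opens to 85 mm and grips with 20 to 120 N. Pads are 22 mm wide; open, the fingers measure 114 mm over their backs; the gripper's body (76 mm by 85 mm) begins 54 mm behind the grasp point. The pads swing forward as they close: fully open they stand 13 mm farther back than shut.
Start: joints at [1.004, 0.426, 0.074, 1.606, -0.034, 1.111, -0.067], TCP at [0.274, -0.617, 0.231] pointing down, gripper open.
Joint ranges: [-2.85, 2.85], [-0.5, 2.14], [-1.23, 1.37], [0.21, 2.46], [-1.02, 4.16], [0.16, 2.05], [-2.73, 2.73]. Speed limits (rad/s): [1.89, 1.89, 2.39, 2.39, 3.01, 3.01, 3.01].

## Interface

Orientations are given as a 3x3 rotation matrix whose columns are the frame's x, y, z axes.
In Python, from workcell import monitor, cams, job gives the robot as it stands.
- The arm moves only by the shell command python3 -m inch 'ROWS' [FORCE]. ROWS is text: rows parted by semicolons, each of 7 numbers parted by spaces: the closure, from -1 (fully open) to 1 (shut), then the shift along the tool's x, y, z as a fraction of full scale, then the turn, a rotation vector about the tool's x, y, z as a fraction of full scale. A call has exactly 8 rows; each row shifts and turns the commanded pose from where the row before left it, along the tool's axes as they then stand; what a row does not reach is not made up. Full scale, the value 1, is 0.2 m for a shift and 60 degrees for a turn. A row lasts 1/8 s, in which the tool goes at most 62.5 mm and 10.7 degrees, less where a joint would pass 70% of its speed; a pose out of reach is approached as far as the arm can. A call with a number of a shift or a turn outside -1 to 1 is refused whole. A call with a gripper value outside its range is refused whole. The fingers move at their own pace and stop on an object; FORCE is the grip in N (left out, the last holds). Time passes only in rows, so rows that do not move let the fingers close, or fill a call up. It gives the time, the measured TCP pose, the force and the opening at its end, in the units of the state.
- monitor.get_state(): the state, without advancing time (a new reading comes with each control period).
- cams.read_camera(name): name is "scene" or "top" or "wrist"; returns a dict with "color" (400x640x3 uint8, red, green, blue), "fovy" (degrees; the focal length in pixels is half the picture's height over the tangent of half this angle, whatever the lens; pixels are square), "cx", "cy" (the principal point, pixels), "R" (3x3) and "t" (3): a world point X has camera coordinates R X + t; the wrist camera has in their place "T_tool_cam" (4x4, takes a point from camera to tool coordinates, whose origin is the TCP and whose axes are the flange's). Camera axes: x right, y down, z forward; pixel columns grow to the right and rows downward; lengths in m; the calibration is good to about 2 mm. A picture is of the moment at which its call begins: read the wrist's pose just before it. There is no depth.
- job.close_job(): hands the job in, once; it reports no verdict.
The state is a dict: "time": time; "joint_positions": joint angles; "joint_vel": joint speeds; "tau": joint torques, N m; "eef_pos": TCP position; "ee_rot": TCP orientation; "wrist_force": force on the tool from outside, world axes, zero at the start; "torque": the same for the moment, N m; "opening": finger opening in m.
Only numpy, scipy, OpenCV 4.12 (cv2) and the standard library are available. Lean on these libraries where they do the work, as an engineer would, in place of code of your own. Each camera call takes 0.05 s, during which the arm holds its last target. There are 200 camera calls.

## Task

The cap of the wooden knob standing in the lever press has just been glued: swing the hinged half of the split block shut around its stem until the two halves meet edge to edge, then flip the press's safety catch right over towards the front to free the lever, then pull the lever by its grip towards the front, all the way to its stop, so that the ram bears on the cap. Finish while holding the lever there: a spring pulls it back if you let go. Leave the other things on the bench where they are.

Things in the scene. Friction and masses are not known exactly. Their poses are not given: they have to be found in the camera images.
- press: cast grey bench lever press, fixed; foot 230 x 110 mm, ram top at z 290. Origin on the bench under the ram; its x axis points from its open front to its column at the back (world +x, turned by up to 0.25 rad), y to its left; press-frame offsets below in mm. Head over the work: x -30 to 80, y -26 to 26, z 145 to 235; column: x 75 to 135. Lever and catch are on its right (-y) side
- nest (a point): centre of the split block's bore on the bed, under the ram: press frame (0, 0, 30). The block is two aluminium halves, each 72 mm long in x, 36 mm thick in y, 55 mm tall, with a bore 43 mm wide; they part on the plane y = 0. The right half is bolted down, the left half is hinged at the back
- hinge_pin (a point): on the upright hinge axis of the left half (press frame 45, 0, at height 95)
- shell (a joint): opening of the hinged left half, rad: 0 shut (the halves meet edge to edge, its stop), up to 1.4 open; opening swings its front end out to the left. Stiff hinge, stays where it is left; about 1 N at the knob moves it
- shell_knob (a point): on the axis of the black upright knob of the hinged half, 16 mm across, rising from z 62 to 120 on an arm in front of the block; this point is at height 90. It is 153 mm from the hinge axis; shut, it is at press frame (-108, 8)
- catch (a joint): safety catch, rad: 0 on (its nose stands before a tooth on the lever's hub and blocks the lever), 1.25 flipped right over to the front, its stop. Axis along the press's y; its upper end moves to the front (-x) and down. Stays where it is left; about 1.5 N at its pin turns it
- catch_pin (a point): middle of the free part of the catch's cross pin: a steel bar 12 mm thick, 45 mm long along the press's y, at the catch's upper end, 50 mm from its pivot. Catch on: at press frame (-15, -66, 271), straight above the pivot, some 60 mm in front of the resting lever's bar
- catch_pivot (a point): on the catch's axis, beside the pin's middle (press frame -15, -66, 221)
- lever (a joint): press lever, rad: 0 at rest, leaning back 28 degrees from upright; grows as its top is pulled to the press's front (-x), axis along the press's y; 1.274 its stop, leaning 45 degrees forward. Blocked after about 0.1 while the catch is on. A spring returns it; the pull is about 2 N at first, 9 N at the stop. The ram goes down 16 mm per rad; its sprung pad meets the cap at about 1.0
- grip: black cylindrical hand grip of the lever, free to revolve on its own axis, 24 mm thick and 90 mm long along the press's y, reaching out sideways beyond the lever's bar; origin at its middle, 160 mm from the lever's axis. At rest at press frame (105, -125, 326)
- lever_shaft (a point): on the lever's axis beside the grip's middle (press frame 30, -125, 185)
- ram: square steel ram of 24 mm with a sprung rubber pad 30 mm across at its lower end; raised, the pad is 16 mm above the cap. Origin at the ram's lower end
- work: the wooden knob: turned stem 40 mm across and 61 mm tall with a glued cap 52 mm across and 16 mm thick on top, loose, standing upright on the bed in the open split block; origin at the centre of its foot
- glue: white glue bottle, 54 mm across, 150 mm tall; a bystander, to be left alone
- stem2: spare turned stem, 40 mm across, 61 mm tall, standing; a bystander, to be left alone
- cap2: spare round cap, 52 mm across, 16 mm thick, lying flat; a bystander, to be left alone
- sander: cork sanding block, 110 x 65 x 32 mm; a bystander, to be left alone
- offcut: timber offcut, 130 x 70 x 30 mm; a bystander, to be left alone
- flask: drinking flask, 72 mm across, 190 mm tall; a bystander, to be left alone
- driver: screwdriver lying on the bench; a bystander, to be left alone
- foam: block of rigid white foam, 120 x 90 x 60 mm; a bystander, to be left alone

How it is judged:
By the outcome, as a careful person would: the job done as asked, in the order asked, and still so for the second after the job is handed in, while the arm keeps its last pose, push and grip.
It also fails if it takes over 64 s, if anything falls off the work surface, if the arm or the gripper's body presses on something with over 40 N, if the wrist force passes 120 N, or if a joint passes its speed limit or range.

## Working session

There is one attempt and no reset: what is moved stays moved. The work goes in short steps, Python scripts to look and compute and a shell command to move; the robot and the scene stay as the last step left them, time stands still between calls to the robot, and variables do not carry over. Pictures are saved under pics/ and viewed, about 8 in all and at most 12, crops included, and the job is handed in when it is done.

```bash
ls; mkdir -p pics; python3 - <<'E'
from workcell import monitor,cams
import cv2,numpy as np,pickle
s=monitor.get_state();print({k:np.round(v,3).tolist() for k,v in s.items()})
for n in("scene","top"):
    c=cams.read_camera(n);pickle.dump(c,open(f'pics/{n}.pkl','wb'));cv2.imwrite(f'pics/{n}0.png',c['color'][:,:,::-1])
    print(n,c['fovy'],c['cx'],c['cy'],np.round(c['R'],3).tolist(),np.round(c['t'],3))
E
```

```text
pics
{'time': 0.0, 'joint_positions': [1.003, 0.427, 0.074, 1.607, -0.034, 1.111, -0.067], 'joint_vel': [-0.001, 0.001, 0.002, -0.002, 0.001, -0.001, -0.001], 'tau': [-0.003, -94.981, 3.759, -46.353, 0.019, 0.01, -0.0], 'eef_pos': [0.274, -0.617, 0.231], 'ee_rot': [[0.914, 0.406, -0.001], [0.406, -0.914, 0.001], [-0.0, -0.001, -1.0]], 'wrist_force': [-0.28, 0.075, 0.334], 'torque': [0.023, 0.014, -0.031], 'opening': 0.086}
scene 47.34414189632484 321.5347853561942 201.44477776413316 [[-0.697, 0.717, 0.023], [0.424, 0.438, -0.793], [-0.578, -0.543, -0.609]] [ 0.332 -0.062  1.924]
top 47.616831138618295 323.02739651535234 203.6574209473271 [[0.02, -1.0, 0.003], [-0.989, -0.02, -0.145], [0.145, -0.0, -0.989]] [0.    0.514 1.51 ]
```

View pics/scene0.png

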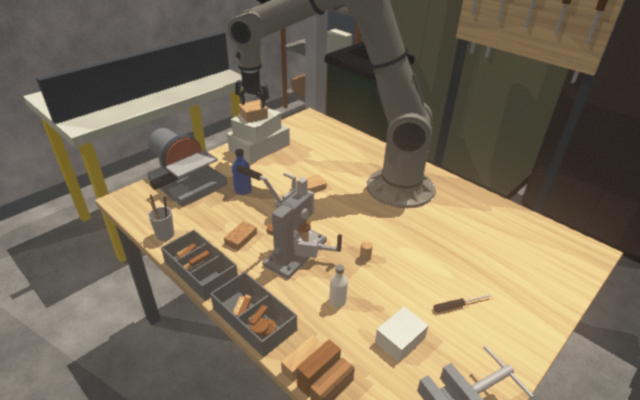

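View pics/top0.png

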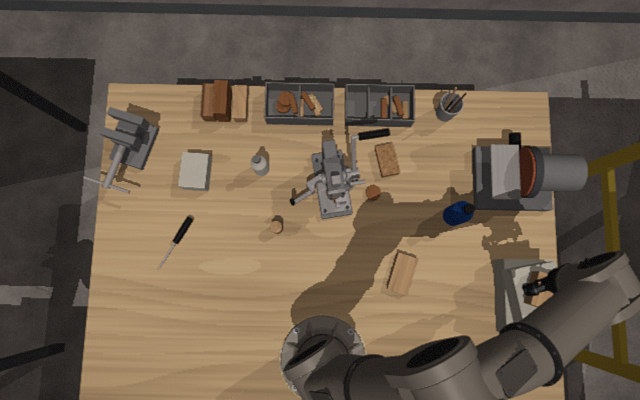

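Scene: the press is mid-table at about (295,230), with the shell open and its black knob at (339,242). Top: the press is at (335,180), knob about (293,202), grip about (374,134). Next I'll zoom in.

```bash
cat > h.py <<'E'
import numpy as np,cv2,pickle
def K(c):
    f=c['color'].shape[0]/2/np.tan(np.radians(c['fovy'])/2);return np.array([[f,0,c['cx']],[0,f,c['cy']],[0,0,1]])
def RT(c,s=None):
    if 'R' in c:return np.array(c['R']),np.array(c['t'])
    T=np.array(c['T_tool_cam']);R=np.array(s['ee_rot']);p=np.array(s['eef_pos'])
    Rc=R@T[:3,:3];o=R@T[:3,3]+p;return Rc.T,-Rc.T@o
def ray(c,uv,s=None):
    R,t=RT(c,s);return -R.T@t,R.T@np.linalg.solve(K(c),[*uv,1])
def onz(c,uv,z,s=None):
    o,d=ray(c,uv,s);return o+d*(z-o[2])/d[2]
def proj(c,X,s=None):
    R,t=RT(c,s);p=K(c)@(R@np.array(X)+t);return p[:2]/p[2]
def tri(rays):
    A=np.zeros((3,3));b=np.zeros(3)
    for o,d in rays:
        P=np.eye(3)-np.outer(d,d)/(d@d);A+=P;b+=P@o
    x=np.linalg.solve(A,b);return x,[np.linalg.norm((np.eye(3)-np.outer(d,d)/(d@d))@(x-o)) for o,d in rays]
def load(n):return pickle.load(open(f'pics/{n}.pkl','rb'))
E
python3 - <<'E'
from h import *
t=load('top')['color'][115:235,270:410,::-1];s=load('scene')['color'][160:280,220:360,::-1]
cv2.imwrite('pics/crop.png',np.vstack([cv2.resize(t,None,fx=0,fy=0,dsize=(690,590//2*2),interpolation=cv2.INTER_CUBIC)])) 
r=lambda i:cv2.resize(i,(400,343),interpolation=cv2.INTER_CUBIC)
cv2.imwrite('pics/crop.png',np.hstack([r(t),r(s)]))
E
```

```text
Traceback (most recent call last):
cv2.error: OpenCV(4.12.0) :-1: error: (-5:Bad argument) in function 'resize'
> Overload resolution failed:
>  - argument for resize() given by name ('dsize') and position (2)
>  - argument for resize() given by name ('dsize') and position (2)
```

```bash
python3 - <<'E'
from h import *
t=load('top')['color'][115:235,270:410,::-1];s=load('scene')['color'][160:280,220:360,::-1]
r=lambda i:cv2.resize(i,(400,343),interpolation=cv2.INTER_CUBIC)
cv2.imwrite('pics/crop.png',np.hstack([r(t),r(s)]))
E
```

```text
(no output)
```

View pics/crop.png

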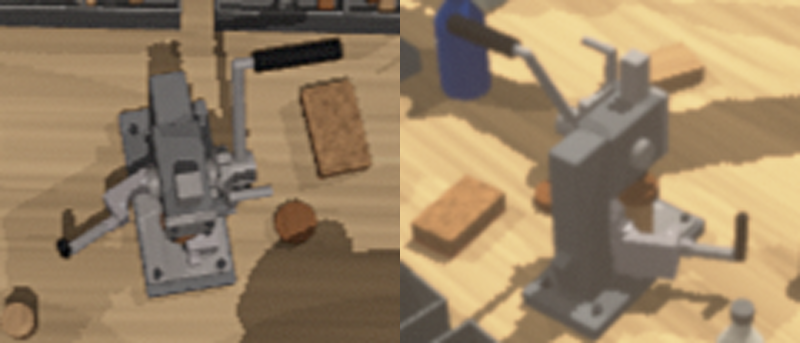

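The zoomed crop clearly shows the grip, catch pin, ram top and shell knob in both views. I'll fit the press pose to those points.

```bash
cat >> h.py <<'E'
def P(q,p):
    c,s=np.cos(q[2]),np.sin(q[2]);p=np.asarray(p,float)/1000
    return np.array([q[0]+c*p[0]-s*p[1],q[1]+s*p[0]+c*p[1],p[2]])
def knob(a,z=90):
    v=np.array([-153,8]);c,s=np.cos(-a),np.sin(-a);return [45+c*v[0]-s*v[1],s*v[0]+c*v[1],z]
E
python3 - <<'E'
from h import *
from scipy.optimize import least_squares
t,s=load('top'),load('scene')
k=400/140
T=lambda x,y:(270+x/k,115+y/k);S=lambda x,y:(220+(x-400)/k,160+y/k)
pairs={'ramtop':(T(190,185),S(635,60),(0,0,290)),'gripmid':(T(299,54),S(484,34),(105,-125,326)),'gripin':(T(255,61),S(519,50),(105,-80,326)),'gripout':(T(342,48),S(450,20),(105,-170,326)),'knobtop':(T(65,247),S(742,216),None)}
for n,(a,b,_) in pairs.items():
    x,e=tri([ray(t,a),ray(s,b)]);print(n,x.round(3),np.round(e,4))
def f(q):
    r=[]
    for n,(a,b,p) in pairs.items():
        X=P(q,p if p else knob(q[3],120));r+=list(proj(t,X)-a)+list(proj(s,X)-b)
    return r
o=least_squares(f,[.65,-.05,.15,.7]);print(o.x.round(4),np.round(o.fun,1))
q=o.x
for n,p in dict(pin=(-15,-66,271),pivot=(-15,-66,221),shaft=(30,-125,185),foot=(-0,0,0)).items():
    X=P(q,p);print(n,X.round(3),'top crop',((proj(t,X)-[270,115])*k).round(),'scene',((proj(s,X)-[220,160])*k+[400,0]).round())
print('knob',P(q,knob(q[3])),'shut',P(q,knob(0)))
print('pads nest',P(q,(0,0,30)))
for n,u,z in[('cork',(387,160),.032),('stem2',(277,224),.061),('cap2',(373,192),.016),('glue',(260,162),.15),('flask',(458,212),.19),('offcut',(402,272),.03),('driver',(176,242),.02)]:print(n,onz(t,u,z).round(3))
E
```

```text
ramtop [ 0.548 -0.026  0.283] [0.0014 0.0014]
gripmid [ 0.674 -0.131  0.325] [0.0018 0.0018]
gripin [ 0.665 -0.086  0.323] [0.0037 0.0037]
gripout [ 0.682 -0.175  0.326] [0.0006 0.0006]
knobtop [0.508 0.11  0.112] [0.0011 0.0011]
[ 0.5486 -0.0252  0.1747  1.1151] [-0.6 -0.4 -0.4 -1.8 -0.7  0.3 -0.5 -0.2 -0.9  0.2 -1.5 -1.  -0.1  0.1
  0.5 -0.1 -0.8 -0.6 -0.2 -1.5]
pin [ 0.545 -0.093  0.271] top crop [254. 192.] scene [595.  43.]
pivot [ 0.545 -0.093  0.221] top crop [250. 201.] scene [596.  78.]
shaft [ 0.6   -0.143  0.185] top crop [294. 159.] scene [534. 104.]
foot [ 0.549 -0.025  0.   ] top crop [181. 231.] scene [635. 247.]
knob [0.50916099 0.11095151 0.09      ] shut [ 0.44082277 -0.0360712   0.09      ]
pads nest [ 0.54856951 -0.02517906  0.03      ]
cork [ 0.673 -0.209  0.032]
stem2 [0.439 0.163 0.061]
cap2 [ 0.562 -0.162  0.016]
glue [0.628 0.215 0.15 ]
flask [ 0.474 -0.404  0.19 ]
offcut [ 0.289 -0.259  0.03 ]
driver [0.375 0.509 0.02 ]
```

```bash
cat >> h.py <<'E'
from scipy.spatial.transform import Rotation as Ro
Q=np.array([0.5486,-0.0252,0.1747]);A0=1.1151
def down(psi):
    c,s=np.cos(psi),np.sin(psi);return np.array([[c,s,0],[s,-c,0],[0,0,-1]])
def rows(p,R,targets):
    """targets: list of (pos,psi); print tool-frame increments in full-scale fractions"""
    for x,psi in targets:
        d=R.T@(np.array(x)-p)/.2;R2=down(psi);w=Ro.from_matrix(R.T@R2).as_rotvec()/(np.pi/3)
        print(' '.join('%.3f'%v for v in [*d,*w]), '| mm %.0f deg %.1f'%(np.linalg.norm(d)*200,np.linalg.norm(w)*60));p,R=np.array(x),R2
def line(a,b,pa,pb,n):return [(np.array(a)+(np.array(b)-a)*i/n,pa+(pb-pa)*i/n) for i in range(1,n+1)]
def cur():
    from workcell import monitor
    s=monitor.get_state();p,R=np.array(s['eef_pos']),np.array(s['ee_rot']);psi=np.arctan2(R[1,0],R[0,0])
    print('t',round(s['time'],2),'p',p.round(4),'psi',round(np.degrees(psi),1),'F',np.round(s['wrist_force'],1),'open',round(s['opening'],4),'j',np.round(s['joint_positions'],2));return p,R,psi
E
python3 - <<'E'
from h import *
p,R,psi=cur();k=P(Q,knob(A0));h=P(Q,(45,0,90));v=k-h;jaw=np.arctan2(v[1],v[0])+np.pi/2;ps=jaw-np.pi/2 
print(k,np.degrees(ps))
w=[.42,-.06,.27];m=psi+(ps-psi)*.7
T=line(p,w,psi,m,11)+line(w,[k[0],k[1],.19],m,ps,5)
rows(p,R,T)
E
```

```text
t 0.1 p [ 0.2737 -0.6166  0.2307] psi 23.9 F [-0.3  0.5 -1. ] open 0.0854 j [ 1.    0.43  0.07  1.61 -0.03  1.11 -0.07]
[0.50918926 0.11092977 0.09      ] 123.12591693991831
0.163 -0.204 -0.018 -0.001 0.000 -0.105 | mm 52 deg 6.3
0.185 -0.185 -0.018 0.000 0.000 -0.105 | mm 52 deg 6.3
0.204 -0.164 -0.018 0.000 0.000 -0.105 | mm 52 deg 6.3
0.221 -0.140 -0.018 0.000 0.000 -0.105 | mm 52 deg 6.3
0.235 -0.115 -0.018 0.000 0.000 -0.105 | mm 52 deg 6.3
0.246 -0.089 -0.018 0.000 0.000 -0.105 | mm 52 deg 6.3
0.254 -0.061 -0.018 0.000 0.000 -0.105 | mm 52 deg 6.3
0.260 -0.033 -0.018 0.000 0.000 -0.105 | mm 52 deg 6.3
0.262 -0.004 -0.018 0.000 0.000 -0.105 | mm 52 deg 6.3
0.260 0.025 -0.018 0.000 0.000 -0.105 | mm 52 deg 6.3
0.256 0.053 -0.018 0.000 0.000 -0.105 | mm 52 deg 6.3
0.165 0.099 0.080 0.000 0.000 -0.099 | mm 42 deg 6.0
0.154 0.116 0.080 0.000 0.000 -0.099 | mm 42 deg 6.0
0.141 0.131 0.080 0.000 0.000 -0.099 | mm 42 deg 6.0
0.127 0.145 0.080 0.000 0.000 -0.099 | mm 42 deg 6.0
0.111 0.157 0.080 0.000 0.000 -0.099 | mm 42 deg 6.0
```

```bash
python3 -m inch '-1 0.163 -0.204 -0.018 0 0 -0.105; -1 0.185 -0.185 -0.018 0 0 -0.105; -1 0.204 -0.164 -0.018 0 0 -0.105; -1 0.221 -0.14 -0.018 0 0 -0.105; -1 0.235 -0.115 -0.018 0 0 -0.105; -1 0.246 -0.089 -0.018 0 0 -0.105; -1 0.254 -0.061 -0.018 0 0 -0.105; -1 0.26 -0.033 -0.018 0 0 -0.105' 30
python3 - <<'E'
from h import *
p,R,psi=cur();k=P(Q,knob(A0));ps=np.radians(123.1)
w=[.42,-.06,.27];m=psi+(ps-psi)*.4
rows(p,R,line(p,w,psi,m,3)+line(w,[k[0],k[1],.19],m,ps,5))
E
```

```text
time: 1.1
eef_pos: [0.3804, -0.2105, 0.2602]
ee_rot: [[0.267, 0.964, 0.0], [0.964, -0.267, -0.0], [-0.0, 0.0, -1.0]]
wrist_force: [1.4, -0.3, -0.0]
opening: 0.0855
t 1.1 p [ 0.3804 -0.2105  0.2602] psi 74.5 F [ 1.4 -0.3 -0. ] open 0.0855 j [ 0.65  0.01 -0.3   2.06  0.    1.07  0.09]
0.259 -0.003 -0.016 0.000 0.000 -0.108 | mm 52 deg 6.5
0.258 0.026 -0.016 0.000 0.000 -0.108 | mm 52 deg 6.5
0.253 0.055 -0.016 0.000 0.000 -0.108 | mm 52 deg 6.5
0.164 0.101 0.080 0.000 0.000 -0.097 | mm 42 deg 5.8
0.153 0.117 0.080 0.000 0.000 -0.097 | mm 42 deg 5.8
0.141 0.132 0.080 0.000 0.000 -0.097 | mm 42 deg 5.8
0.126 0.146 0.080 0.000 0.000 -0.097 | mm 42 deg 5.8
0.111 0.158 0.080 0.000 0.000 -0.097 | mm 42 deg 5.8
```

```bash
python3 -m inch '-1 0.259 -0.003 -0.016 0 0 -0.108; -1 0.258 0.026 -0.016 0 0 -0.108; -1 0.253 0.055 -0.016 0 0 -0.108; -1 0.164 0.101 0.08 0 0 -0.097; -1 0.153 0.117 0.08 0 0 -0.097; -1 0.141 0.132 0.08 0 0 -0.097; -1 0.126 0.146 0.08 0 0 -0.097; -1 0.111 0.158 0.08 0 0 -0.097'
python3 - <<'E'
from h import *
from workcell import cams,monitor
p,R,psi=cur();s=monitor.get_state();c=cams.read_camera('wrist');pickle.dump((c,s),open('pics/w1.pkl','wb'))
im=c['color'][:,:,::-1].copy();cv2.imwrite('pics/w1.png',im)
print('pred knob top',proj(c,P(Q,knob(A0,120)),s),'bot',proj(c,P(Q,knob(A0,62)),s))
E
```

```text
time: 2.1
eef_pos: [0.5109, 0.1096, 0.189]
ee_rot: [[-0.545, 0.838, -0.0], [0.838, 0.545, 0.0], [0.0, -0.0, -1.0]]
wrist_force: [1.6, 0.6, 0.7]
opening: 0.0855
t 2.1 p [0.5109 0.1096 0.189 ] psi 123.1 F [1.6 0.6 0.7] open 0.0855 j [ 0.22  0.29 -0.64  1.96  0.21  0.96  0.05]
pred knob top [324.0908221  205.06405046] bot [324.43629383 185.03074152]
```

View pics/w1.png

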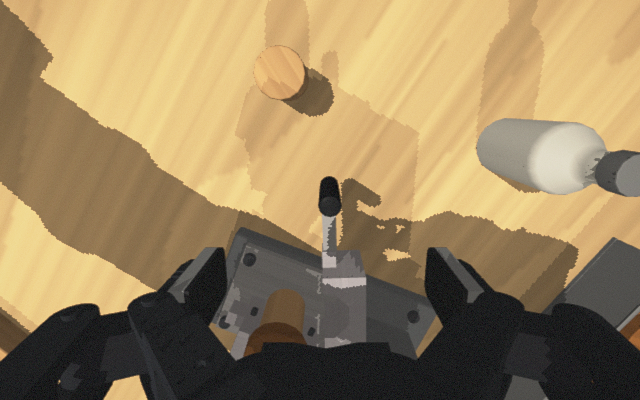

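The wrist view shows the knob top at (330,207), against a predicted (324,205), so it is about 2 mm off. The path around it is clear, so I'll descend and grip.

```bash
python3 - <<'E'
from h import *
c,s=pickle.load(open('pics/w1.pkl','rb'))
k=onz(c,(330,206.5),.12,s);print(k)
p,R,psi=cur();rows(p,R,line(p,[k[0],k[1],.073],psi,psi,4))
E
```

```text
[0.51303702 0.11224113 0.12      ]
t 2.15 p [0.5116 0.114  0.1874] psi 123.6 F [-1.5  5.1 -2.3] open 0.0854 j [ 0.21  0.29 -0.65  1.96  0.21  0.96  0.05]
-0.003 0.000 0.143 0.000 -0.003 -0.000 | mm 29 deg 0.2
-0.003 0.000 0.143 0.000 0.000 0.000 | mm 29 deg 0.0
-0.003 0.000 0.143 0.000 0.000 0.000 | mm 29 deg 0.0
-0.003 0.000 0.143 0.000 0.000 0.000 | mm 29 deg 0.0
```

```bash
python3 -m inch '-1 0 0.005 0.145 0 0 0; -1 0 0 0.145 0 0 0; -1 0 0 0.145 0 0 0; -1 0 0 0.145 0 0 0; 1 0 0 0 0 0 0; 1 0 0 0 0 0 0; 1 0 0 0 0 0 0; 1 0 0 0 0 0 0' 30
python3 - <<'E'
from h import *
p,R,psi=cur()
h=P(Q,(45,0,90))
v=(p-h)[:2];print('r',np.hypot(*v))
l=P(Q,knob(0))-h;a=np.arctan2(l[1],l[0])%(2*np.pi);b=np.arctan2(v[1],v[0]);print('open angle',a-b)
n=9;T=[];d=(a-b)/n;r=np.hypot(*v)
for i in range(1,n+3):
    t=b+d*i;T.append((np.array([h[0]+r*np.cos(t),h[1]+r*np.sin(t),p[2]]),psi+d*i))
rows(p,R,T)
E
```

```text
time: 3.15
eef_pos: [0.512, 0.1092, 0.0747]
ee_rot: [[-0.543, 0.84, 0.002], [0.84, 0.543, 0.0], [-0.001, 0.001, -1.0]]
wrist_force: [-1.0, -1.0, 8.8]
opening: 0.0151
t 3.15 p [0.512  0.1092 0.0747] psi 122.9 F [-1.  -1.   8.8] open 0.0151 j [ 0.14  0.44 -0.58  2.05  0.35  0.75 -0.08]
r 0.1502227495307504
open angle 1.1240999093378856
-0.005 -0.094 -0.000 0.001 0.001 -0.119 | mm 19 deg 7.2
-0.005 -0.094 0.000 0.000 0.000 -0.119 | mm 19 deg 7.2
-0.005 -0.094 0.000 0.000 0.000 -0.119 | mm 19 deg 7.2
-0.005 -0.094 0.000 0.000 0.000 -0.119 | mm 19 deg 7.2
-0.005 -0.094 0.000 0.000 0.000 -0.119 | mm 19 deg 7.2
-0.005 -0.094 0.000 0.000 0.000 -0.119 | mm 19 deg 7.2
-0.005 -0.094 0.000 0.000 0.000 -0.119 | mm 19 deg 7.2
-0.005 -0.094 0.000 0.000 0.000 -0.119 | mm 19 deg 7.2
-0.005 -0.094 0.000 0.000 0.000 -0.119 | mm 19 deg 7.2
-0.005 -0.094 0.000 0.000 0.000 -0.119 | mm 19 deg 7.2
-0.005 -0.094 0.000 0.000 0.000 -0.119 | mm 19 deg 7.2
```

```bash
python3 -m inch '1 -0.004 -0.05 -0.01 0 0 -0.06; 1 -0.005 -0.094 0 0 0 -0.119; 1 -0.005 -0.094 0 0 0 -0.119; 1 -0.005 -0.094 0 0 0 -0.119; 1 -0.005 -0.094 0 0 0 -0.119; 1 -0.005 -0.094 0 0 0 -0.119; 1 -0.005 -0.094 0 0 0 -0.119; 1 0 0 0 0 0 0' 
python3 - <<'E'
from h import *
p,R,psi=cur()
h=P(Q,(45,0,90))
v=(p-h)[:2];print('r',np.hypot(*v))
l=P(Q,knob(0))-h;a=np.arctan2(l[1],l[0])%(2*np.pi);b=np.arctan2(v[1],v[0])%(2*np.pi);print('open angle',a-b)
n=3;T=[];d=(a-b)/n;r=np.hypot(*v)
for i in range(1,n+1):
    t=b+d*i;T.append((np.array([h[0]+r*np.cos(t),h[1]+r*np.sin(t),p[2]]),psi+d*i))
rows(p,R,T)
E
```

```text
time: 4.15
eef_pos: [0.4443, 0.0082, 0.0756]
ee_rot: [[-0.983, 0.186, 0.001], [0.186, 0.983, 0.0], [-0.001, 0.0, -1.0]]
wrist_force: [10.9, -2.5, -26.8]
opening: 0.0148
t 4.15 p [0.4443 0.0082 0.0756] psi 169.3 F [ 10.9  -2.5 -26.8] open 0.0148 j [ 0.52  0.37 -0.78  2.21  0.41  0.7   0.83]
r 0.150793966889553
open angle 0.2932000682190421
-0.005 -0.074 -0.000 0.000 0.001 -0.093 | mm 15 deg 5.6
-0.005 -0.074 0.000 0.000 0.000 -0.093 | mm 15 deg 5.6
-0.005 -0.074 0.000 0.000 0.000 -0.093 | mm 15 deg 5.6
```

```bash
python3 -m inch '1 -0.009 -0.04 0.007 0 0 -0.05; 1 -0.005 -0.074 0 0 0 -0.093; 1 -0.005 -0.06 0 0 0 -0.075; 1 -0.002 -0.03 0 0 0 -0.037; 1 0 -0.015 0 0 0 -0.018; 1 0 -0.015 0 0 0 -0.01; 1 0 0 0 0 0 0; 1 0 0 0 0 0 0' 20
python3 - <<'E'
from h import *
p,R,psi=cur();h=P(Q,(45,0,90))
v=(p-h)[:2];l=P(Q,knob(0))-h;print('r',np.hypot(*v),'open',np.arctan2(l[1],l[0])%6.2832-np.arctan2(v[1],v[0])%6.2832,'target',P(Q,knob(0)))
E
```

```text
time: 5.15
eef_pos: [0.4436, -0.0372, 0.0748]
ee_rot: [[-0.994, -0.11, -0.002], [-0.11, 0.994, -0.002], [0.002, -0.001, -1.0]]
wrist_force: [-14.8, 0.4, 22.0]
opening: 0.015
t 5.15 p [ 0.4436 -0.0372  0.0748] psi -173.7 F [-14.8   0.4  22. ] open 0.015 j [ 0.66  0.4  -0.84  2.2   0.45  0.72  1.2 ]
r 0.15058257228117608 open -0.009355100632062463 target [ 0.4408534  -0.03609354  0.09      ]
```

```bash
python3 -m inch '1 0.005 -0.01 -0.004 0 0 0; 1 0 -0.01 0 0 0 0; 1 0 0 0 0 0 0; 1 0 0 0 0 0 0; 1 0 0 0 0 0 0; 1 0 0 0 0 0 0; 1 0 0 0 0 0 0; 1 0 0 0 0 0 0' 
python3 - <<'E'
from h import *
from workcell import cams
p,R,psi=cur();h=P(Q,(45,0,90))
v=(p-h)[:2];l=P(Q,knob(0))-h;print('r',np.hypot(*v),'open',np.arctan2(l[1],l[0])%6.2832-np.arctan2(v[1],v[0])%6.2832)
E
```

```text
time: 6.15
eef_pos: [0.4436, -0.0374, 0.0751]
ee_rot: [[-0.994, -0.113, -0.001], [-0.113, 0.994, 0.004], [0.0, 0.004, -1.0]]
wrist_force: [-6.6, 26.6, -3.2]
opening: 0.0152
t 6.15 p [ 0.4436 -0.0374  0.0751] psi -173.5 F [-6.6 26.6 -3.2] open 0.0152 j [ 0.67  0.4  -0.84  2.2   0.44  0.72  1.21]
r 0.1506674322839768 open -0.011087913701184338
```

Opening is at the stop: Fy rises to 27 N with no further motion. I'll relax, release and rise, then plan the catch.

```bash
python3 -m inch '1 -0.004 0.018 0 0 0 0; -1 0 0 0 0 0 0; -1 0 0 0 0 0 0; -1 0 0 0 0 0 0; -1 0 0 0 0 0 0; -1 0 0 -0.2 0 0 0; -1 0 0 -0.24 0 0 0; -1 0 0 -0.24 0 0 0' 
python3 - <<'E'
from h import *
from workcell import cams,monitor
p,R,psi=cur();ps=np.radians(-169)-0; g=Q[2]-np.pi
for n in('scene','top'):
    pickle.dump(cams.read_camera(n),open(f'pics/{n}1.pkl','wb'))
a=P(Q,(-100,-10,330));b=P(Q,(12,-74,320));d=P(Q,(12,-74,255))
rows(p,R,line(p,a,psi,g,3)+line(a,b,g,g,4)+line(b,d,g,g,4))
s=load('scene1');S=s['color'][160:280,220:360,::-1];t=load('top1')['color'][115:235,270:410,::-1]
r=lambda i:cv2.resize(i,(400,343),interpolation=cv2.INTER_CUBIC)
cv2.imwrite('pics/crop2.png',np.hstack([r(t),r(S)]))
E
```

```text
time: 7.15
eef_pos: [0.4445, -0.0372, 0.2125]
ee_rot: [[-0.994, -0.11, -0.0], [-0.11, 0.994, 0.001], [0.0, 0.001, -1.0]]
wrist_force: [1.2, -0.4, -0.1]
opening: 0.0853
t 7.15 p [ 0.4445 -0.0372  0.2125] psi -173.7 F [ 1.2 -0.4 -0.1] open 0.0853 j [ 0.86  0.17 -0.99  2.07  0.17  0.98  1.47]
-0.009 -0.027 -0.196 0.001 -0.000 -0.021 | mm 40 deg 1.2
-0.009 -0.027 -0.196 0.000 0.000 -0.021 | mm 40 deg 1.2
-0.008 -0.027 -0.196 0.000 0.000 -0.021 | mm 40 deg 1.2
-0.140 -0.080 0.013 0.000 0.000 0.000 | mm 32 deg 0.0
-0.140 -0.080 0.013 0.000 0.000 0.000 | mm 32 deg 0.0
-0.140 -0.080 0.013 0.000 0.000 0.000 | mm 32 deg 0.0
-0.140 -0.080 0.013 0.000 0.000 0.000 | mm 32 deg 0.0
0.000 0.000 0.081 0.000 0.000 0.000 | mm 16 deg 0.0
0.000 0.000 0.081 0.000 0.000 0.000 | mm 16 deg 0.0
0.000 0.000 0.081 0.000 0.000 0.000 | mm 16 deg 0.0
0.000 0.000 0.081 0.000 0.000 0.000 | mm 16 deg 0.0
```

View pics/crop2.png

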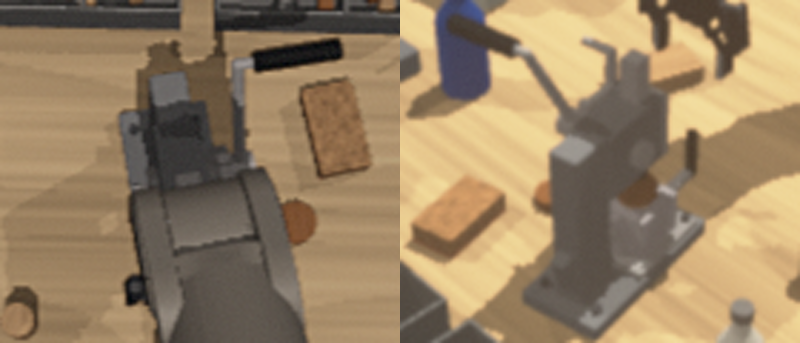

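The crop shows the shell closed around the stem with its knob now at crop (691,132). The lever and catch have not moved. Next I go to the space behind the catch pin with the fingers shut.

```bash
python3 -m inch '1 -0.009 -0.027 -0.196 0 0 -0.021; 1 -0.009 -0.027 -0.196 0 0 -0.021; 1 -0.008 -0.027 -0.196 0 0 -0.021; 1 -0.14 -0.08 0.013 0 0 0; 1 -0.14 -0.08 0.013 0 0 0; 1 -0.14 -0.08 0.013 0 0 0; 1 -0.14 -0.08 0.013 0 0 0; 1 0 0 0 0 0 0' 
python3 - <<'E'
from h import *
from workcell import cams,monitor
s1=load('scene1');print('shut knob top pred',(proj(s1,P(Q,knob(0,120)))-[220,160])*400/140+[400,0],'0.1 open',(proj(s1,P(Q,knob(.1,120)))-[220,160])*400/140+[400,0])
p,R,psi=cur();g=Q[2]-np.pi
d=P(Q,(12,-74,255));rows(p,R,line(p,d,psi,g,3))
s=monitor.get_state();c=cams.read_camera('wrist');pickle.dump((c,s),open('pics/w2.pkl','wb'));cv2.imwrite('pics/w2.png',c['color'][:,:,::-1])
for y in(-44,-66,-88):print('pin',y,proj(c,P(Q,(-15,y,271)),s).round())
print('grip',[proj(c,P(Q,(105,y,326)),s).round() for y in(-80,-170)])
E
```

```text
time: 8.25
eef_pos: [0.5746, -0.0969, 0.3168]
ee_rot: [[-0.985, -0.174, -0.001], [-0.174, 0.985, 0.002], [0.001, 0.002, -1.0]]
wrist_force: [-0.5, 0.2, -0.5]
opening: 0.0
shut knob top pred [690.98532717 129.6074114 ] 0.1 open [700.48699044 134.69702616]
t 8.25 p [ 0.5746 -0.0969  0.3168] psi -170.0 F [-0.5  0.2 -0.5] open 0.0 j [ 0.82  0.34 -0.95  1.67  0.29  1.28  1.55]
0.002 0.002 0.103 0.002 -0.001 0.000 | mm 21 deg 0.1
0.002 0.002 0.103 0.000 0.000 0.000 | mm 21 deg 0.0
0.002 0.002 0.103 0.000 0.000 0.000 | mm 21 deg 0.0
pin -44 [380. 174.]
pin -66 [342. 174.]
pin -88 [304. 174.]
grip [array([317., 425.]), array([141., 425.])]
```

View pics/w2.png

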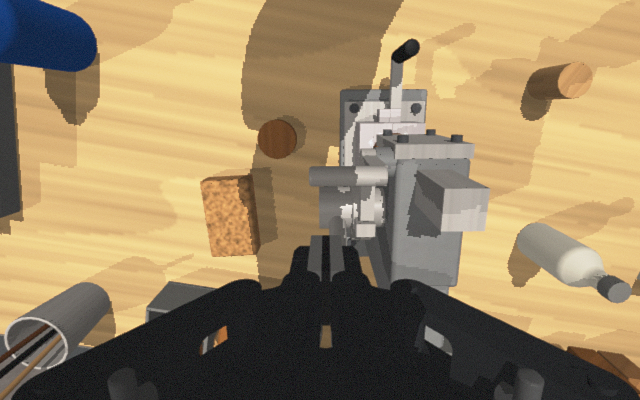

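The wrist view shows the cross pin spanning (310–385,177), matching the prediction of (304–380,174). The shut fingers are behind it and the path down is clear.

```bash
python3 - <<'E'
from h import *
p,R,psi=cur();g=Q[2]-np.pi
T=line(p,P(Q,(12,-80,255)),psi,g,3)
for a in np.linspace(0,1.25,8):T.append((P(Q,(-15-50*np.sin(a)+17,-80,221+50*np.cos(a)-16)),g))
T+=line(T[-1][0],P(Q,(-50,-80,219)),g,g,2)
rows(p,R,T)
E
```

```text
t 8.3 p [ 0.5737 -0.0961  0.3172] psi -169.9 F [-0.3  0.3 -0.9] open 0.0002 j [ 0.82  0.34 -0.96  1.67  0.29  1.28  1.55]
0.001 -0.010 0.104 0.002 -0.001 0.000 | mm 21 deg 0.1
0.001 -0.010 0.104 0.000 0.000 0.000 | mm 21 deg 0.0
0.001 -0.010 0.104 0.000 0.000 0.000 | mm 21 deg 0.0
0.050 -0.000 0.000 0.000 0.000 0.000 | mm 10 deg 0.0
0.044 0.000 0.004 0.000 0.000 0.000 | mm 9 deg 0.0
0.043 -0.000 0.012 0.000 0.000 0.000 | mm 9 deg 0.0
0.040 0.000 0.019 0.000 0.000 0.000 | mm 9 deg 0.0
0.036 0.000 0.026 0.000 0.000 0.000 | mm 9 deg 0.0
0.031 -0.000 0.032 0.000 0.000 0.000 | mm 9 deg 0.0
0.025 -0.000 0.037 0.000 0.000 0.000 | mm 9 deg 0.0
0.018 -0.000 0.041 0.000 0.000 0.000 | mm 9 deg 0.0
0.011 -0.000 0.004 0.000 0.000 0.000 | mm 2 deg 0.0
0.011 0.000 0.004 0.000 0.000 0.000 | mm 2 deg 0.0
```

```bash
python3 -m inch '1 0.001 -0.01 0.104 0 0 0; 1 0.001 -0.01 0.104 0 0 0; 1 0.001 -0.01 0.104 0 0 0; 1 0 0 0 0 0 0; 1 0.05 0 0 0 0 0; 1 0.044 0 0.004 0 0 0; 1 0.043 0 0.012 0 0 0; 1 0 0 0 0 0 0'
python3 -m inch '1 0.04 0 0.019 0 0 0; 1 0.036 0 0.026 0 0 0; 1 0.031 0 0.032 0 0 0; 1 0.025 0 0.037 0 0 0; 1 0.018 0 0.041 0 0 0; 1 0.011 0 0.004 0 0 0; 1 0.011 0 0.004 0 0 0; 1 0 0 0 0 0 0'
python3 - <<'E'
from h import *
p,R,psi=cur();d=p-P(Q,(0,0,0));c,s=np.cos(Q[2]),np.sin(Q[2]);print('press frame',c*d[0]+s*d[1],-s*d[0]+c*d[1],d[2])
E
```

```text
time: 9.3
eef_pos: [0.5462, -0.1075, 0.2529]
ee_rot: [[-0.985, -0.174, -0.0], [-0.174, 0.985, -0.001], [0.0, -0.001, -1.0]]
wrist_force: [-0.9, -0.4, 0.0]
opening: 0.0001
time: 10.3
eef_pos: [0.5173, -0.1119, 0.2216]
ee_rot: [[-0.984, -0.176, 0.009], [-0.176, 0.984, 0.002], [-0.009, -0.0, -1.0]]
wrist_force: [25.7, 4.6, 0.0]
opening: -0.0001
t 10.3 p [ 0.5173 -0.1119  0.2216] psi -169.9 F [25.7  4.6  0. ] open -0.0001 j [ 0.89  0.32 -0.95  1.9   0.3   1.06  1.57]
press frame -0.04586035141762297 -0.07991485775518657 0.22161834336773362
```

The catch is at its stop: 26 N, with the finger at press x −45.9 (expected −45.4). Next I back off, rise, turn 90° and go over the grip.

```bash
python3 - <<'E'
from h import *
p,R,psi=cur();g=Q[2]-np.pi;e=Q[2]-1.5*np.pi
a=P(Q,(-36,-80,222));b=P(Q,(-36,-85,385));d=P(Q,(105,-130,385));m=(g+e)/2
T=line(p,a,psi,g,1)+line(a,b,g,m,5)+line(b,d,m,e,5)+line(d,P(Q,(105,-130,307)),e,e,3)
rows(p,R,T)
E
```

```text
t 10.3 p [ 0.5173 -0.1119  0.2216] psi -169.9 F [25.7  4.6  0. ] open -0.0001 j [ 0.89  0.32 -0.95  1.9   0.3   1.06  1.57]
-0.049 -0.001 -0.001 -0.000 0.009 0.002 | mm 10 deg 0.6
-0.000 -0.005 -0.163 0.000 0.000 0.150 | mm 33 deg 9.0
-0.001 -0.005 -0.163 0.000 0.000 0.150 | mm 33 deg 9.0
-0.002 -0.005 -0.163 0.000 0.000 0.150 | mm 33 deg 9.0
-0.002 -0.004 -0.163 0.000 0.000 0.150 | mm 33 deg 9.0
-0.003 -0.004 -0.163 0.000 0.000 0.150 | mm 33 deg 9.0
-0.132 0.068 0.000 0.000 0.000 0.150 | mm 30 deg 9.0
-0.119 0.088 0.000 0.000 0.000 0.150 | mm 30 deg 9.0
-0.104 0.105 0.000 0.000 0.000 0.150 | mm 30 deg 9.0
-0.086 0.120 0.000 0.000 0.000 0.150 | mm 30 deg 9.0
-0.067 0.132 0.000 0.000 0.000 0.150 | mm 30 deg 9.0
0.000 0.000 0.130 0.000 0.000 0.000 | mm 26 deg 0.0
0.000 0.000 0.130 0.000 0.000 0.000 | mm 26 deg 0.0
0.000 0.000 0.130 0.000 0.000 0.000 | mm 26 deg 0.0
```

```bash
python3 -m inch '1 -0.07 0 0 0 0 0; 1 0 -0.005 -0.163 0 0 0; 1 0 -0.005 -0.163 0 0 0.15; 1 -0.001 -0.005 -0.163 0 0 0.15; 1 -0.002 -0.005 -0.163 0 0 0.15; -1 -0.002 -0.004 -0.163 0 0 0.15; -1 0 0 0 0 0 0.15; -1 0 0 0 0 0 0.15'
python3 - <<'E'
from h import *
from workcell import cams,monitor
p,R,psi=cur();e=Q[2]-1.5*np.pi+2*np.pi;psi=psi%6.2832;d=P(Q,(105,-130,385))
s=load('scene')
rows(p,R,line(p,d,psi,e,5))
E
```

```text
time: 11.3
eef_pos: [0.5277, -0.1156, 0.3828]
ee_rot: [[-0.716, 0.698, -0.001], [0.698, 0.716, -0.0], [0.001, -0.001, -1.0]]
wrist_force: [-0.3, 0.0, -0.3]
opening: 0.0545
t 11.3 p [ 0.5277 -0.1156  0.3828] psi 135.8 F [-0.3  0.  -0.3] open 0.0545 j [ 0.83  0.18 -0.83  1.66  0.13  1.36  0.77]
-0.119 0.089 -0.002 -0.001 -0.001 0.119 | mm 30 deg 7.2
-0.107 0.103 -0.002 0.000 0.000 0.119 | mm 30 deg 7.2
-0.093 0.115 -0.002 0.000 0.000 0.119 | mm 30 deg 7.2
-0.078 0.126 -0.002 0.000 0.000 0.119 | mm 30 deg 7.2
-0.062 0.135 -0.002 0.000 0.000 0.119 | mm 30 deg 7.2
```

```bash
python3 -m inch '-1 -0.119 0.089 -0.002 0 0 0.119; -1 -0.107 0.103 -0.002 0 0 0.119; -1 -0.093 0.115 -0.002 0 0 0.119; -1 -0.078 0.126 -0.002 0 0 0.119; -1 -0.062 0.135 -0.002 0 0 0.119; -1 0 0 0 0 0 0; -1 0 0 0 0 0 0; -1 0 0 0 0 0 0'
python3 - <<'E'
from h import *
from workcell import cams,monitor
p,R,psi=cur();e=Q[2]-1.5*np.pi+2*np.pi;psi=psi%6.2832
s=monitor.get_state();c=cams.read_camera('wrist');pickle.dump((c,s),open('pics/w3.pkl','wb'));cv2.imwrite('pics/w3.png',c['color'][:,:,::-1])
for y in(-80,-170):print('grip',proj(c,P(Q,(105,y,326)),s).round())
print('pin flipped',[proj(c,P(Q,(-62.4,y,236.8)),s).round() for y in(-44,-88)])
print('pin on',[proj(c,P(Q,(-15,y,271)),s).round() for y in(-44,-88)])
rows(p,R,line(p,P(Q,(105,-130,307)),psi,e,3))
E
```

```text
time: 12.3
eef_pos: [0.6745, -0.1339, 0.3853]
ee_rot: [[-0.181, 0.984, -0.0], [0.984, 0.181, -0.0], [-0.0, -0.0, -1.0]]
wrist_force: [-0.6, 0.8, -0.5]
opening: 0.0854
t 12.3 p [ 0.6745 -0.1339  0.3853] psi 100.4 F [-0.6  0.8 -0.5] open 0.0854 j [ 0.57  0.44 -0.7   1.33  0.28  1.47  0.07]
grip [325. 135.]
grip [324. 271.]
pin flipped [array([124.,  81.]), array([132., 134.])]
pin on [array([161.,  78.]), array([169., 138.])]
-0.002 -0.000 0.130 -0.000 0.000 0.002 | mm 26 deg 0.1
-0.002 -0.000 0.130 0.000 0.000 0.002 | mm 26 deg 0.1
-0.002 -0.000 0.130 0.000 0.000 0.002 | mm 26 deg 0.1
```

View pics/w3.png

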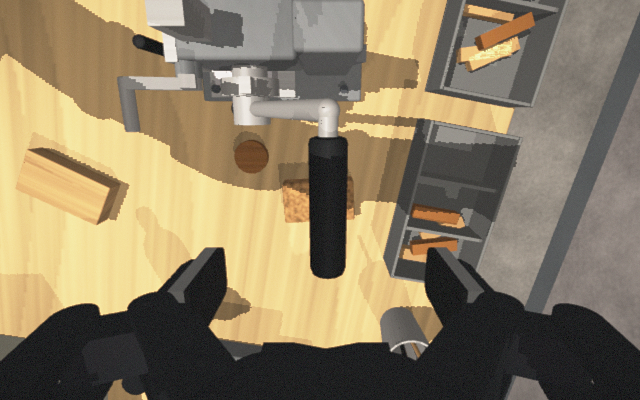

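The wrist view shows the catch flipped, with its pin at (130,80–130) as predicted. The grip is centred at x≈328, rows 138–276, so I descend and grasp.

```bash
python3 -m inch '-1 -0.002 0 0.13 0 0 0; -1 -0.002 0 0.13 0 0 0; -1 -0.002 0 0.13 0 0 0; -1 0 0 0 0 0 0; 1 0 0 0 0 0 0; 1 0 0 0 0 0 0; 1 0 0 0 0 0 0; 1 0 0 0 0 0 0' 60
python3 - <<'E'
from h import *
p,R,psi=cur();e=psi=psi%6.2832;off=p-P(Q,(105,-130,326));print(off)
T=[]
for th in np.linspace(0,1.274,25)[1:]:
    b=np.radians(28)-th;T.append((P(Q,(30+160*np.sin(b),-130,185+160*np.cos(b)))+off,e))
rows(p,R,T)
E
```

```text
time: 13.35
eef_pos: [0.6758, -0.135, 0.3078]
ee_rot: [[-0.18, 0.984, 0.002], [0.984, 0.18, -0.0], [-0.0, 0.002, -1.0]]
wrist_force: [3.2, 0.4, 1.6]
opening: 0.0221
t 13.35 p [ 0.6758 -0.135   0.3078] psi 100.4 F [3.2 0.4 1.6] open 0.0221 j [ 0.58  0.48 -0.69  1.44  0.31  1.33  0.05]
[ 1.22692757e-03 -7.01490550e-06 -1.81703137e-02]
0.000 -0.037 -0.020 0.001 0.000 0.000 | mm 9 deg 0.1
0.000 -0.039 -0.017 0.000 0.000 0.000 | mm 8 deg 0.0
0.000 -0.040 -0.015 0.000 0.000 0.000 | mm 8 deg 0.0
0.000 -0.041 -0.013 0.000 0.000 0.000 | mm 8 deg 0.0
0.000 -0.041 -0.010 0.000 0.000 0.000 | mm 8 deg 0.0
0.000 -0.042 -0.008 0.000 0.000 0.000 | mm 8 deg 0.0
0.000 -0.042 -0.006 0.000 0.000 0.000 | mm 8 deg 0.0
0.000 -0.042 -0.004 0.000 0.000 0.000 | mm 8 deg 0.0
0.000 -0.042 -0.002 0.000 0.000 0.000 | mm 8 deg 0.0
0.000 -0.042 0.001 0.000 0.000 0.000 | mm 8 deg 0.0
0.000 -0.042 0.003 0.000 0.000 0.000 | mm 8 deg 0.0
0.000 -0.042 0.005 0.000 0.000 0.000 | mm 8 deg 0.0
0.000 -0.042 0.007 0.000 0.000 0.000 | mm 8 deg 0.0
0.000 -0.041 0.010 0.000 0.000 0.000 | mm 8 deg 0.0
0.000 -0.041 0.012 0.000 0.000 0.000 | mm 8 deg 0.0
0.000 -0.040 0.014 0.000 0.000 0.000 | mm 8 deg 0.0
0.000 -0.039 0.016 0.000 0.000 0.000 | mm 8 deg 0.0
0.000 -0.038 0.018 0.000 0.000 0.000 | mm 8 deg 0.0
0.000 -0.037 0.020 0.000 0.000 0.000 | mm 8 deg 0.0
0.000 -0.036 0.022 0.000 0.000 0.000 | mm 8 deg 0.0
0.000 -0.035 0.024 0.000 0.000 0.000 | mm 8 deg 0.0
0.000 -0.034 0.026 0.000 0.000 0.000 | mm 8 deg 0.0
0.000 -0.032 0.028 0.000 0.000 0.000 | mm 8 deg 0.0
0.000 -0.031 0.029 0.000 0.000 0.000 | mm 8 deg 0.0
```

```bash
python3 -m inch '1 0 -0.037 -0.02 0 0 0; 1 0 -0.039 -0.017 0 0 0; 1 0 -0.04 -0.015 0 0 0; 1 0 -0.041 -0.013 0 0 0; 1 0 -0.041 -0.01 0 0 0; 1 0 -0.042 -0.008 0 0 0; 1 0 -0.042 -0.006 0 0 0; 1 0 -0.042 -0.004 0 0 0' 60
cat >> h.py <<'E'
def lev(p):
    d=p-P(Q,(0,0,0))-[0.0012,0,-.0182];c,s=np.cos(Q[2]),np.sin(Q[2]);x=c*d[0]+s*d[1];z=d[2]
    print('press',x,z,'r',np.hypot(x-.03,z-.185),'theta',np.radians(28)-np.arctan2(x-.03,z-.185))
E
python3 -c "
from h import *
lev(cur()[0])"
```

```text
time: 14.35
eef_pos: [0.6111, -0.1469, 0.3261]
ee_rot: [[-0.18, 0.984, 0.001], [0.984, 0.18, -0.0], [-0.0, 0.001, -1.0]]
wrist_force: [3.7, -0.5, 4.1]
opening: 0.0224
t 14.35 p [ 0.6111 -0.1469  0.3261] psi 100.4 F [ 3.7 -0.5  4.1] open 0.0224 j [ 0.67  0.36 -0.71  1.56  0.24  1.31  0.11]
press 0.03926304749272437 0.3443451022888193 r 0.15961411489052826 theta 0.43062555296743454
```

Theta is 0.43, past the 0.1 block, so the lever is free. Continuing.

```bash
python3 -m inch '1 0 -0.042 -0.002 0 0 0; 1 0 -0.042 0.001 0 0 0; 1 0 -0.042 0.003 0 0 0; 1 0 -0.042 0.005 0 0 0; 1 0 -0.042 0.007 0 0 0; 1 0 -0.041 0.01 0 0 0; 1 0 -0.041 0.012 0 0 0; 1 0 -0.04 0.014 0 0 0'
python3 -c "
from h import *
lev(cur()[0])"
python3 -m inch '1 0 -0.039 0.016 0 0 0; 1 0 -0.038 0.018 0 0 0; 1 0 -0.037 0.02 0 0 0; 1 0 -0.036 0.022 0 0 0; 1 0 -0.035 0.024 0 0 0; 1 0 -0.034 0.026 0 0 0; 1 0 0 0 0 0 0; 1 0 0 0 0 0 0'
python3 -c "
from h import *
lev(cur()[0])"
```

```text
time: 15.35
eef_pos: [0.5457, -0.1589, 0.3158]
ee_rot: [[-0.18, 0.984, 0.0], [0.984, 0.18, -0.0], [-0.0, 0.0, -1.0]]
wrist_force: [4.6, -0.8, 5.3]
opening: 0.022
t 15.35 p [ 0.5457 -0.1589  0.3158] psi 100.4 F [ 4.6 -0.8  5.3] open 0.022 j [ 0.77  0.26 -0.72  1.71  0.18  1.24  0.19]
press -0.027245575756681975 0.33403309115070284 r 0.1596493601667345 theta 0.8554284702083804
time: 16.35
eef_pos: [0.5031, -0.1667, 0.2908]
ee_rot: [[-0.18, 0.984, 0.001], [0.984, 0.18, -0.0], [-0.0, 0.001, -1.0]]
wrist_force: [3.8, -1.5, 7.9]
opening: 0.0225
t 16.35 p [ 0.5031 -0.1667  0.2908] psi 100.4 F [ 3.8 -1.5  7.9] open 0.0225 j [ 0.83  0.2  -0.72  1.82  0.14  1.17  0.25]
press -0.07058032668443265 0.309041376497823 r 0.15969553907176576 theta 1.1700207555580338
```

```bash
python3 -m inch '1 0 -0.03 0.027 0 0 0; 1 0 -0.03 0.028 0 0 0; 1 0 -0.005 0.005 0 0 0; 1 0 -0.005 0.005 0 0 0; 1 0 -0.004 0.004 0 0 0; 1 0 0 0 0 0 0; 1 0 0 0 0 0 0; 1 0 0 0 0 0 0'
python3 -c "
from h import *
lev(cur()[0])"
```

```text
time: 17.35
eef_pos: [0.4902, -0.1692, 0.2786]
ee_rot: [[-0.18, 0.984, 0.004], [0.984, 0.18, -0.001], [-0.002, 0.004, -1.0]]
wrist_force: [7.6, 0.5, 20.7]
opening: 0.0223
t 17.35 p [ 0.4902 -0.1692  0.2786] psi 100.4 F [ 7.6  0.5 20.7] open 0.0223 j [ 0.85  0.19 -0.72  1.86  0.14  1.14  0.26]
press -0.08372384083754544 0.2967874044606226 r 0.1594664095378277 theta 1.2826770157096312
```

Theta is about 1.28 with roughly 20 N tangential (spring is 9 N), so the lever is at its stop. A last look before handing in.

```bash
python3 - <<'E'
from h import *
from workcell import cams
for n in('scene','top'):pickle.dump(cams.read_camera(n),open(f'pics/{n}2.pkl','wb'))
s=load('scene2')
print('shut knob top pred',(proj(s,P(Q,knob(0,120)))-[210,150])*400/140)
r=lambda i:cv2.resize(i,(400,343),interpolation=cv2.INTER_CUBIC)
cv2.imwrite('pics/fin.png',np.hstack([r(s['color'][150:270,210:350,::-1]),r(load('top2')['color'][115:235,270:410,::-1])]))
lev(cur()[0])
E
```

```text
shut knob top pred [319.55675574 158.17883997]
t 17.45 p [ 0.4902 -0.1692  0.2786] psi 100.4 F [ 6.8  0.7 21.4] open 0.0227 j [ 0.85  0.19 -0.72  1.86  0.14  1.14  0.26]
press -0.08374505810868514 0.2967628041514057 r 0.15946429893845715 theta 1.282880304272322
```

View pics/fin.png

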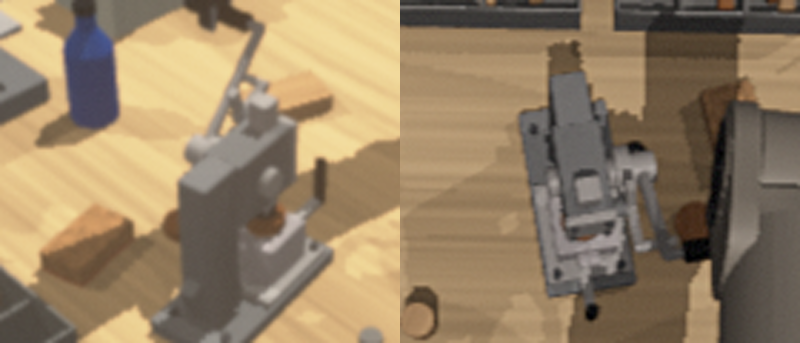

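The final views show the shell knob top at crop (320,160), matching the shut prediction of (320,158). The ram pad is on the cap, the lever is forward, and the bystanders in view have not moved.

```bash
python3 -c "
from workcell import job
print(job.close_job())"
```

```text
the job is handed in; nothing more can be done
None
```

I did all three steps in the order asked and handed the job in at about 17.5 s, with the gripper still holding the lever at its stop.

- **Shell:** I swung it shut by its knob until it stopped moving under about 27 N. In the last picture the knob top was within about 2 crop pixels of the predicted shut position.
- **Catch:** I pushed it right over to the front until it stopped under about 26 N. The finger was within 1 mm of where the stop should be, and the wrist picture showed the pin in its flipped place.
- **Lever:** I pulled it by its grip to a measured 1.28 rad (the stop is 1.274). It held there against about 20 N, more than the 9 N spring. The last picture shows the ram down at the cap.

**Forces:** none of my readings came near the limits. While I was closing the shell, friction on the gripped knob put up to 27 N of vertical force on the wrist; I eased that off before pushing it to its stop.

**Bystanders:** those visible around the press looked unmoved. I did not re-check the ones outside the last crop (foam, driver, offcut), but the arm stayed well away from them.

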